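Fit the red nozzle to the bun filler

ROBOT

A 7-joint arm with a two-finger parallel gripper is mounted at the origin on the work surface. World frame = base frame: x ahead of the robot, y to its left, z up, the work surface at z = 0. Lengths are in m, angles in rad, forces in N, time in s.
With the tool pointing down it reaches from about 0.425 to 0.925 m from the base axis. Payload 6.8 kg.
Tool frame: the origin (TCP) lies midway between the tips of the shut fingers; the grasp point (between the pads) lies 19 mm behind it; y points along the fingers, z is the direction in which the jaws open and shut, and the axes are right-handed (so a half turn about y gives the same grasp; the last joint's range is limited). The gripper opens to 85 mm and grips with 20 to 120 N. Pads are 22 mm wide; open, the fingers measure 114 mm over their backs; the gripper's body (76 mm by 85 mm) begins 54 mm behind the grasp point. The pads swing forward as they close: fully open they stand 13 mm farther back than shut.
Start: joints at [-1.3, 0.477, 0.022, 1.555, -0.011, 1.109, -0.083], TCP at [0.25, 0.627, 0.231] pointing down, gripper open.
Joint ranges: [-2.96, 2.96], [-0.34, 2.1], [-1.41, 1.46], [0.24, 2.44], [-1.37, 4.51], [0.17, 1.92], [-2.96, 2.96]. Speed limits (rad/s): [2.39, 2.39, 3.14, 3.14, 3.14, 3.14, 3.14].

INTERFACE

Orientations are given as a unit quaternion [w, x, y, z].
In Python, from station import bot gives the robot as it stands. The module is installed in compiled form; this text tells all that it offers.
- The arm moves only by the shell command python3 -m crank 'ROWS' [FORCE]. ROWS is JSON, a list of rows, each an object with "linear": the shift along the tool's x, y, z in m, a list of three; "dr": the turn, a rotation vector about the tool's x, y, z in degrees, a list of three; "hand": the gripper command: -1 is shut, 1 is fully open, values between are in proportion. A call has 1 to 10 rows; each row is the pose to reach, as a shift and turn from the pose commanded when the call began, along the tool's axes at that moment; what a row does not reach only later rows make up. A row lasts 1/12 s, in which the tool goes at most 41.7 mm and 7.16 degrees, less where a joint would pass 70% of its speed; a pose out of reach is approached as far as the arm can. A call with a gripper value outside its range is refused whole. The fingers move at their own pace and stop on an object; FORCE is the grip in N (left out, the last holds). Time passes only in rows, so rows that repeat a pose let the fingers close. It gives the time, the measured TCP pose, the force and the opening at its end, in the units of the state.
- bot.get_obs(): the state, without advancing time (a new reading comes with each control period).
- bot.read_camera(name): name is "side" or "top" or "wrist"; returns the picture (400x640x3 uint8, blue, green, red); there is no depth.
- bot.camera_params(name): a dict with "K" (3x3 intrinsics, pixels), "R" (3x3) and "t" (3): a world point X has camera coordinates R X + t; the wrist camera has in their place "hand_eye" (4x4, takes a point from camera to tool coordinates, whose origin is the TCP and whose axes are the tool frame's). Camera axes: x right, y down, z forward; pixel columns grow to the right and rows downward; lengths in m; the calibration is good to about 2 mm. A picture is of the moment at which its call begins: read the wrist's pose just before it. camera_params takes no time and is no camera call.
- bot.hand_in(): hands the job in, once; it reports no verdict.
Trained networks look in the newest picture that a camera, given by its name, has taken for a name from the list of things; names that differ only in an ending like _2 or _b are one class to them, and where a whole thing is asked for, a point or a joint stands for the part that bears it (a point fixed in the world has none). Each returns a list of dicts, best first, with "score" (0 to 1); they miss things now and then, are a little off and sometimes report something else, mostly with a low value. They report only what shows in the picture. A call takes as long as a camera call. They do not tell look-alikes from the thing itself.
- bot.search_frame(camera, target): "extent" ([left, top, right, bottom] in pixels, round what is visible of it).
- bot.cut_out(camera, target): "pixels" (400x640 bool, what is visible of it) and "extent" ([left, top, right, bottom] in pixels, round what is visible of it).
- bot.place_of(camera, target): "xy" ([column, row] in pixels: a listed point, or the origin of a listed thing).
The state is a dict: "t": time; "q": joint angles; "joint_vel": joint speeds; "joint_torque": joint torques, N m; "eef_pos": TCP position; "tool_rot": TCP orientation; "contact_force": force on the tool from outside, world axes, zero at the start; "torque": the same for the moment, N m; "gripper_width": opening from 0.0 (shut) to 1.0 (fully open).
Only numpy, scipy, OpenCV 4.12 (cv2) and the standard library are available. Lean on these libraries where they do the work, as an engineer would, in place of code of your own. Each camera call takes 0.05 s, during which the arm holds its last target. There are 200 camera calls.

TASK

Get the bun filler ready: take the red nozzle from the tray and push it, socket down, over the upright spigot on the filler until it sits fully home on the red ring, then let go. Ease it down the spigot rather than letting it drop, and leave the blue and yellow nozzles standing where they are.

Things in the scene. Friction and masses are not known exactly. Their poses are not given: they have to be found in the camera images.
- nozzle_red: Nozzle to fit, standing on a tray (floor 3 mm thick, rim 12 mm high). Red plastic socket below: sleeve 41 mm outside, bore 33 mm, 45 mm deep, open downward; a red cone narrows to 23 mm at 60 mm height; above it a steel spout, 20 mm diameter, from 60 to 110 mm height, the place to grip. Round, so yaw is free. About 0.12 kg. Origin: centre of the underside; z up the spout.
- spigot_seat (a point): Centre of the top of the red ring (64 mm across) at the spigot's foot, where the nozzle's underside rests; 74 mm above the table. Steel spigot: 26 mm diameter, 40 mm tall, top 12 mm tapering to 14 mm. It stands on a fixed steel box, 150 x 330 x 70 mm; along this frame's y, 185 mm off, is the axis of an open hopper 150 mm across, its rim 155 mm above the table. z up.
- nozzle_blue: A bystander: nozzle with a slimmer blue socket, 33 mm outside, 21 mm bore (it does not fit the spigot), otherwise of the same shape, height and spout as the red one. Stands in the row of three on the tray, neighbours about 85 mm apart. Origin: centre of the underside; z up.
- nozzle_yellow: A bystander: nozzle with a wider yellow socket, 50 mm outside, 42 mm bore (too loose for the spigot), otherwise as the red one. Stands in the same row on the tray. Origin: centre of the underside; z up.
Mind the look-alikes: they are no part of the job. What is meant by the nozzle_red is not orange or turquoise, and is the smaller of those in its own colour.

How it is judged:
By the outcome, as a careful person would: the job done as asked, in the order asked, and still so for the second after the job is handed in, with the robot touching nothing.
It also fails if it takes over 43 s, if anything falls off the work surface, if the arm or the gripper's body presses on something with over 40 N, if the wrist force passes 120 N, or if a joint passes its speed limit or range.

## Working session

There is one attempt and no reset: what is moved stays moved. The work goes in short steps, Python scripts to look and compute and a shell command to move; the robot and the scene stay as the last step left them, time stands still between calls to the robot, and variables do not carry over. Pictures are saved under pics/ and viewed, about 8 in all and at most 12, crops included, and the job is handed in when it is done.

```bash
mkdir -p pics; cat > h.py <<'E'
from station import bot
import numpy as np, cv2
from scipy.spatial.transform import Rotation as Ro
def tool():
    o=bot.get_obs(); q=np.array(o['tool_rot']); return np.array(o['eef_pos']), Ro.from_quat(q[[1,2,3,0]]).as_matrix(), o
def cam(name, pose=None):
    c=bot.camera_params(name); K=np.array(c['K'])
    if name=='wrist':
        p,R=pose; H=np.array(c['hand_eye']); Rwc=R@H[:3,:3]; C=R@H[:3,3]+p
        return K,Rwc,C
    R=np.array(c['R']); return K,R.T,-R.T@np.array(c['t'])
def at_z(c,uv,z):
    K,Rw,C=c; d=Rw@np.linalg.solve(K,[uv[0],uv[1],1.]); return C+d*(z-C[2])/d[2]
def proj(c,X):
    K,Rw,C=c; x=K@(Rw.T@(np.array(X)-C)); return x[:2]/x[2]
E
python3 - <<'E'
from h import *
np.set_printoptions(precision=4,suppress=True)
p,R,o=tool(); print(o['t'],p,R,o['q'],o['gripper_width'])
for n in ['top','side']:
    im=bot.read_camera(n); cv2.imwrite(f'pics/{n}1.png',im); c=cam(n); print(n,'C',c[2])
    for t,z in [('nozzle_red',.003),('nozzle_blue',.003),('nozzle_yellow',.003),('spigot_seat',.074)]:
        for r in bot.place_of(n,t)[:4]: print(n,t,round(r['score'],2),np.round(r['xy'],1),at_z(c,r['xy'],z))
E
```

```text
0.0 [0.2494 0.6266 0.2303] [[ 0.9291 -0.0006  0.3698]
 [-0.3698 -0.0018  0.9291]
 [ 0.0001 -1.     -0.0018]] [-1.3001  0.4778  0.0223  1.5565 -0.0115  1.1093 -0.0831] 0.9980068088006154
top C [ 0.3624 -0.059   1.2136]
top nozzle_red 0.68 [405.3 271.8] [ 0.3337 -0.2973  0.003 ]
top nozzle_red 0.64 [392.4 138.4] [ 0.6777 -0.2667  0.003 ]
top nozzle_red 0.58 [430. 137.] [ 0.6831 -0.3652  0.003 ]
top nozzle_red 0.56 [381.7 208.5] [ 0.4937 -0.2381  0.003 ]
top nozzle_blue 0.49 [417.5 201.2] [ 0.5138 -0.3304  0.003 ]
top nozzle_yellow 0.65 [354.2 217.5] [ 0.4697 -0.1676  0.003 ]
top spigot_seat 0.72 [196.2 201.3] [0.4976 0.2177 0.074 ]
side C [ 0.2575 -0.8405  0.9019]
side nozzle_red 0.94 [277.7 305.9] [ 0.3373 -0.2894  0.003 ]
side nozzle_red 0.92 [407.9 255.6] [ 0.674  -0.2706  0.003 ]
side nozzle_red 0.78 [427.5 284.4] [ 0.6768 -0.3607  0.003 ]
side nozzle_yellow 0.71 [314.2 251.6] [ 0.4652 -0.1755  0.003 ]
side spigot_seat 0.78 [283.9 134.9] [0.5118 0.2104 0.074 ]
```

View pics/top1.png

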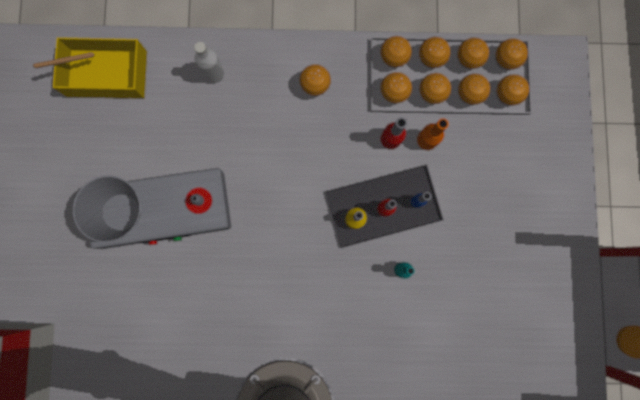

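View pics/side1.png

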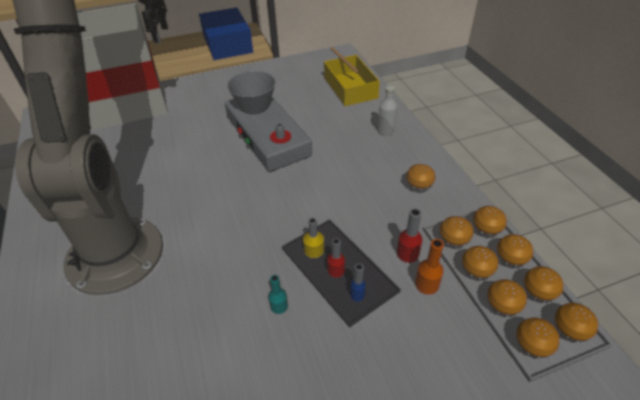

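The target is the smaller red nozzle, in the middle of the tray row at about (388,207) in the top view. The bigger red bottle at (393,134), the orange one and the turquoise one are look-alikes. The spigot is at about (197,200). I'll pass over it first so the wrist camera can look.

```bash
python3 -m crank '[{"linear":[0.2,-0.05,-0.16],"dr":[0,20,0],"hand":1},{"linear":[0.2,-0.05,-0.16],"dr":[0,20,0],"hand":1},{"linear":[0.2,-0.05,-0.16],"dr":[0,20,0],"hand":1},{"linear":[0.31,-0.05,-0.30],"dr":[0,52,0],"hand":1},{"linear":[0.31,-0.05,-0.30],"dr":[0,52,0],"hand":1},{"linear":[0.31,-0.05,-0.30],"dr":[0,52,0],"hand":1},{"linear":[0.31,-0.05,-0.30],"dr":[0,52,0],"hand":1},{"linear":[0.31,-0.05,-0.30],"dr":[0,52,0],"hand":1},{"linear":[0.31,-0.05,-0.30],"dr":[0,52,0],"hand":1},{"linear":[0.31,-0.05,-0.30],"dr":[0,52,0],"hand":1}]' 60
python3 -c "
from h import *
np.set_printoptions(precision=3,suppress=True)
print(np.array(bot.camera_params('wrist')['hand_eye']),bot.camera_params('wrist')['K']);p,R,o=tool();print(p,R,o['q'])
c=cam('wrist',(p,R));print(c[2],proj(c,[.505,.214,.074]))"
```

```text
t: 1.33
eef_pos: [0.42, 0.2493, 0.2802]
tool_rot: [0.566, -0.565, 0.424, -0.424]
contact_force: [0.5, 0.5, 1.0]
gripper_width: 1.006
[[-0.001  0.959  0.283 -0.074]
 [ 0.001 -0.283  0.959 -0.142]
 [ 1.     0.001 -0.001  0.001]
 [ 0.     0.     0.     1.   ]] [[286.198   0.    314.12 ]
 [  0.    286.198 198.638]
 [  0.      0.      1.   ]]
[0.42  0.249 0.28 ] [[ 0.28   0.     0.96 ]
 [-0.96   0.001  0.28 ]
 [-0.001 -1.     0.001]] [-0.986  0.112  0.354  1.949 -0.044  1.087 -0.329]
[0.4   0.32  0.423] [369.078 219.988]
```

Spigot should be in view from here; measure it.

```bash
python3 - <<'E'
from h import *
np.set_printoptions(precision=4,suppress=True)
p,R,o=tool(); im=bot.read_camera('wrist'); c=cam('wrist',(p,R)); cv2.imwrite('pics/w1.png',im)
for r in bot.place_of('wrist','spigot_seat')[:3]: print(r['score'],r['xy'],at_z(c,r['xy'],.074))
# red ring contour
hsv=cv2.cvtColor(im,cv2.COLOR_BGR2HSV); m=((hsv[...,0]<8)|(hsv[...,0]>172))&(hsv[...,1]>150)&(hsv[...,2]>60)
cs,_=cv2.findContours(m.astype(np.uint8),cv2.RETR_EXTERNAL,cv2.CHAIN_APPROX_NONE)
for k in sorted(cs,key=cv2.contourArea)[-2:]:
    if len(k)<20: continue
    P=np.array([at_z(c,u,.074)[:2] for u in k[:,0].astype(float)])
    (x,y),rad=cv2.minEnclosingCircle((P*1000).astype(np.float32)); print(cv2.contourArea(k),k[:,0].mean(0),x,y,rad, cv2.fitEllipse((P*1000).astype(np.float32)))
E
```

```text
0.72 [366.5, 221.8] [0.5026 0.2107 0.074 ]
59.0 [316.8125 109.4375] 401.7059020996094 326.4747619628906 7.350039005279541 ((401.0675964355469, 326.0927734375), (6.5295729637146, 16.754840850830078), 10.307608604431152)
1032.0 [366.7041 220.5306] 501.149658203125 213.4078369140625 30.827512741088867 ((501.22454833984375, 213.17169189453125), (57.327396392822266, 58.309593200683594), 33.25447082519531)
```

View pics/w1.png

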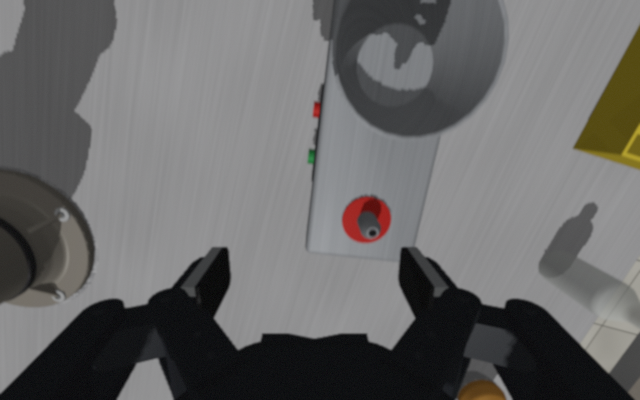

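Ring at (366,220) px with the spigot in it; the seat comes out at about (0.501, 0.213), and the ring's measured size agrees with 64 mm. Now over to the tray.

```bash
python3 -m crank '[{"linear":[0.2,0,0.0],"dr":[0,0,0],"hand":1},{"linear":[0.2,0,0.0],"dr":[0,0,0],"hand":1},{"linear":[0.2,0,0.0],"dr":[0,0,0],"hand":1},{"linear":[0.2,0,0.0],"dr":[0,0,0],"hand":1},{"linear":[0.4,0,-0.06],"dr":[0,0,0],"hand":1},{"linear":[0.4,0,-0.06],"dr":[0,0,0],"hand":1},{"linear":[0.4,0,-0.06],"dr":[0,0,0],"hand":1},{"linear":[0.4,0,-0.06],"dr":[0,0,0],"hand":1},{"linear":[0.4,0,-0.06],"dr":[0,0,0],"hand":1},{"linear":[0.4,0,-0.06],"dr":[0,0,0],"hand":1}]'
python3 -m crank '[{"linear":[0,0,0],"dr":[0,0,0],"hand":1},{"linear":[0,0,0],"dr":[0,0,0],"hand":1}]'
python3 - <<'E'
from h import *
np.set_printoptions(precision=4,suppress=True)
p,R,o=tool(); im=bot.read_camera('wrist'); c=cam('wrist',(p,R)); cv2.imwrite('pics/w2.png',im); print(p,R)
for t in ['nozzle_red','nozzle_blue','nozzle_yellow']:
    for r in bot.place_of('wrist',t)[:3]: print(t,r['score'],r['xy'],at_z(c,r['xy'],.003))
    for r in bot.cut_out('wrist',t)[:2]: print('  ext',r['score'],r['extent'])
E
```

```text
t: 2.27
eef_pos: [0.474, -0.1525, 0.2802]
tool_rot: [0.566, -0.565, 0.424, -0.425]
contact_force: [0.5, 0.2, -0.3]
gripper_width: 1.001
t: 2.43
eef_pos: [0.4741, -0.1513, 0.2799]
tool_rot: [-0.565, 0.565, -0.425, 0.426]
contact_force: [0.3, 1.1, 0.1]
gripper_width: 1.006
[ 0.4741 -0.1513  0.2799] [[ 0.2763  0.0004  0.9611]
 [-0.9611 -0.0004  0.2763]
 [ 0.0005 -1.      0.0003]]
nozzle_red 0.85 [393.5, 310.6] [ 0.6756 -0.355   0.003 ]
nozzle_red 0.57 [305.8, 224.6] [ 0.4874 -0.2438  0.003 ]
nozzle_red 0.56 [208.2, 223.1] [ 0.3398 -0.2838  0.003 ]
  ext 0.82 [169.0, 210.3, 221.1, 266.3]
  ext 0.8 [379.7, 296.7, 415.7, 350.4]
nozzle_blue 0.92 [307.2, 271.6] [ 0.512  -0.3232  0.003 ]
  ext 0.93 [297.8, 267.7, 321.3, 324.3]
nozzle_yellow 0.62 [307.9, 175.1] [ 0.4691 -0.1668  0.003 ]
  ext 0.91 [291.3, 160.4, 323.5, 204.2]
```

View pics/w2.png

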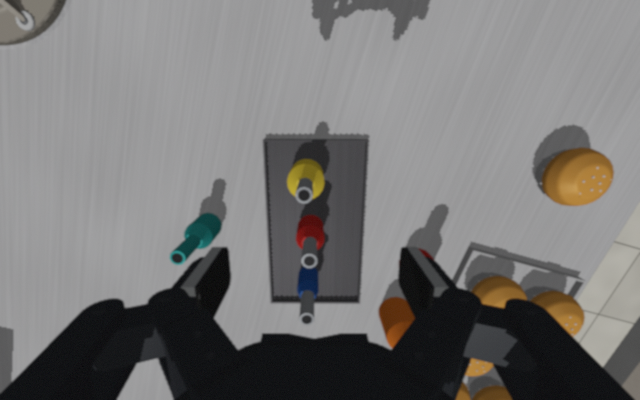

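```bash
python3 - <<'E'
from h import *
np.set_printoptions(precision=4,suppress=True)
p,R,o=tool(); c=cam('wrist',(p,R))
for n,u in [('red top',(309.5,260.5)),('yel top',(304.5,194.5)),('blue top',(307,319))]:
    X=at_z(c,u,.113); print(n,X, proj(c,[X[0],X[1],.003]))
    d=R.T@(np.array([X[0],X[1],.003+.085-.019+.003])-p); print(' shift',d)
im=cv2.imread('pics/w2.png'); cv2.imwrite('pics/w2c.png',cv2.resize(im[150:340,250:370],None,fx=4,fy=3.1*4/3.1*1.0 if 0 else 3,interpolation=cv2.INTER_CUBIC))
E
```

```text
red top [ 0.4963 -0.2408  0.113 ] [310.6496 226.1983]
 shift [ 0.0949  0.2076 -0.0052]
yel top [ 0.4679 -0.1633  0.113 ] [306.95   174.6659]
 shift [ 0.0126  0.2077 -0.0105]
blue top [ 0.5165 -0.322   0.113 ] [308.6497 273.3644]
 shift [ 0.1786  0.2076 -0.0088]
```

Three spout tops lie 82–84 mm apart in a row, as they should. Red is at about (0.496, −0.241). Moving over it.

```bash
python3 -m crank '[{"linear":[0.03,0.03,0],"dr":[0,0,0],"hand":1},{"linear":[0.06,0.06,-0.004],"dr":[0,0,0],"hand":1},{"linear":[0.08,0.09,-0.005],"dr":[0,0,0],"hand":1},{"linear":[0.095,0.12,-0.005],"dr":[0,0,0],"hand":1},{"linear":[0.095,0.13,-0.005],"dr":[0,0,0],"hand":1},{"linear":[0.095,0.13,-0.005],"dr":[0,0,0],"hand":1},{"linear":[0.095,0.13,-0.005],"dr":[0,0,0],"hand":1}]'
python3 - <<'E'
from h import *
np.set_printoptions(precision=4,suppress=True)
p,R,o=tool(); im=bot.read_camera('wrist'); c=cam('wrist',(p,R)); cv2.imwrite('pics/w3.png',im); print(p)
for X in [[.4963,-.2408,.113],p]: print(proj(c,X))
E
```

```text
t: 3.37
eef_pos: [0.4962, -0.2411, 0.1499]
tool_rot: [0.566, -0.566, 0.424, -0.423]
contact_force: [-0.5, 0.1, 0.8]
gripper_width: 1.0
[ 0.4962 -0.2411  0.1499]
[313.7896 227.9803]
[313.3582 254.0097]
```

View pics/w3.png

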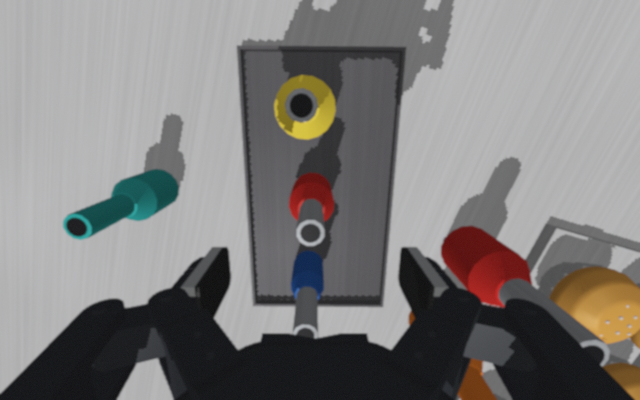

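Red spout mouth at (310,232), against a predicted (314,228): correct by +4 mm in x and −3 mm in z, then descend and close.

```bash
python3 -m crank '[{"linear":[0.004,0.01,-0.003],"dr":[0,0,0],"hand":1},{"linear":[0.004,0.03,-0.003],"dr":[0,0,0],"hand":1},{"linear":[0.004,0.05,-0.003],"dr":[0,0,0],"hand":1},{"linear":[0.004,0.07,-0.003],"dr":[0,0,0],"hand":1},{"linear":[0.004,0.079,-0.003],"dr":[0,0,0],"hand":1},{"linear":[0.004,0.079,-0.003],"dr":[0,0,0],"hand":1},{"linear":[0.004,0.079,-0.003],"dr":[0,0,0],"hand":1}]'
python3 -m crank '[{"linear":[0,0,0],"dr":[0,0,0],"hand":0.2},{"linear":[0,0,0],"dr":[0,0,0],"hand":-0.2},{"linear":[0,0,0],"dr":[0,0,0],"hand":-0.4},{"linear":[0,0,0],"dr":[0,0,0],"hand":-0.6},{"linear":[0,0,0],"dr":[0,0,0],"hand":-1},{"linear":[0,0,0],"dr":[0,0,0],"hand":-1},{"linear":[0,0,0],"dr":[0,0,0],"hand":-1},{"linear":[0,0,0],"dr":[0,0,0],"hand":-1},{"linear":[0,0,0],"dr":[0,0,0],"hand":-1},{"linear":[0,0,0],"dr":[0,0,0],"hand":-1}]' 60
```

```text
t: 4.0
eef_pos: [0.4947, -0.2468, 0.0714]
tool_rot: [0.566, -0.566, 0.424, -0.424]
contact_force: [-0.2, -0.8, 0.7]
gripper_width: 0.999
t: 4.83
eef_pos: [0.4947, -0.2469, 0.0711]
tool_rot: [0.566, -0.566, 0.424, -0.424]
contact_force: [-0.9, 0.7, 5.7]
gripper_width: 0.217
```

```bash
python3 -m crank '[{"linear":[0,-0.01,0],"dr":[0,0,0],"hand":-1},{"linear":[0,-0.03,0],"dr":[0,0,0],"hand":-1},{"linear":[0,-0.06,0],"dr":[0,0,0],"hand":-1},{"linear":[0,-0.09,0],"dr":[0,0,0],"hand":-1},{"linear":[0,-0.12,0],"dr":[0,0,0],"hand":-1},{"linear":[0,-0.15,0],"dr":[0,0,0],"hand":-1},{"linear":[0,-0.16,0],"dr":[0,0,0],"hand":-1},{"linear":[0,-0.16,0],"dr":[0,0,0],"hand":-1},{"linear":[0,-0.16,0],"dr":[0,0,0],"hand":-1}]'
python3 - <<'E'
from h import *
np.set_printoptions(precision=4,suppress=True)
p,R,o=tool(); im=bot.read_camera('wrist'); im2=bot.read_camera('side'); c=cam('side')
cv2.imwrite('pics/w4.png',np.hstack([im[100:400,150:550],cv2.resize(im2[150:350,200:467],(400,300))]));
print(p,R.T@(np.array([.4785,.2,.231])-p), R.T@(np.array([.5012,.213,.231])-p))
E
```

```text
t: 5.58
eef_pos: [0.4941, -0.2464, 0.2304]
tool_rot: [0.566, -0.566, 0.424, -0.424]
contact_force: [0.5, 0.2, -0.2]
gripper_width: 0.223
[ 0.4941 -0.2464  0.2304] [-0.4328 -0.0003  0.1104] [-0.4389 -0.0003  0.1358]
```

View pics/w4.png

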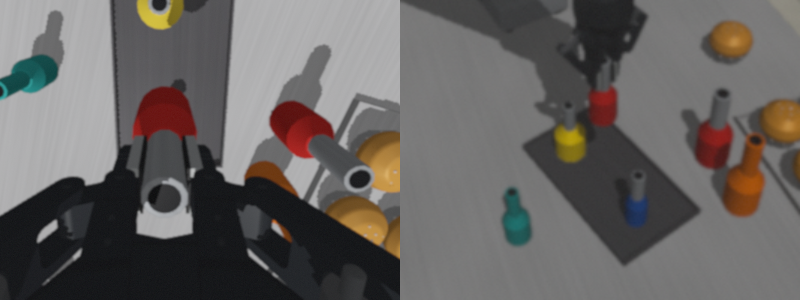

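Nozzle held upright; blue and yellow still standing. On to the spigot.

```bash
python3 -m crank '[{"linear":[-0.02,0,0.006],"dr":[0,0,0],"hand":-1},{"linear":[-0.05,0,0.016],"dr":[0,0,0],"hand":-1},{"linear":[-0.085,0,0.026],"dr":[0,0,0],"hand":-1},{"linear":[-0.12,0,0.037],"dr":[0,0,0],"hand":-1},{"linear":[-0.155,0,0.048],"dr":[0,0,0],"hand":-1},{"linear":[-0.19,0,0.059],"dr":[0,0,0],"hand":-1},{"linear":[-0.225,0,0.07],"dr":[0,0,0],"hand":-1},{"linear":[-0.255,0,0.079],"dr":[0,0,0],"hand":-1},{"linear":[-0.28,0,0.087],"dr":[0,0,0],"hand":-1},{"linear":[-0.30,0,0.093],"dr":[0,0,0],"hand":-1}]'
python3 -m crank '[{"linear":[-0.03,0,0.01],"dr":[0,0,0],"hand":-1},{"linear":[-0.06,0,0.019],"dr":[0,0,0],"hand":-1},{"linear":[-0.09,0,0.028],"dr":[0,0,0],"hand":-1},{"linear":[-0.115,0,0.036],"dr":[0,0,0],"hand":-1},{"linear":[-0.13,0,0.04],"dr":[0,0,0],"hand":-1},{"linear":[-0.139,0,0.043],"dr":[0,0,0],"hand":-1},{"linear":[-0.139,0,0.043],"dr":[0,0,0],"hand":-1},{"linear":[-0.139,0,0.043],"dr":[0,0,0],"hand":-1}]'
python3 - <<'E'
from h import *
np.set_printoptions(precision=4,suppress=True)
p,R,o=tool(); im=bot.read_camera('wrist'); c=cam('wrist',(p,R)); im2=bot.read_camera('side'); im3=bot.read_camera('top')
print(p, R[:,1], R.T@(np.array([.5012,.213,p[2]])-p), 'axis mouth pred', proj(c,p+[0,0,.042]), 'seat pred',proj(c,[.5012,.213,.074]))
cs=cam('side')
print('side: tcp axis pts', [proj(cs,p+[0,0,h]) for h in (.042,-.068)], 'spig', [proj(cs,[.5012,.213,z]) for z in (.114,.074)])
a=cv2.resize(im2[70:170,220:353],(400,300),interpolation=cv2.INTER_CUBIC)
cv2.imwrite('pics/w5.png',np.hstack([im[100:400,150:550],a]))
E
```

```text
t: 6.52
eef_pos: [0.4981, 0.0699, 0.229]
tool_rot: [-0.565, 0.567, -0.424, 0.423]
contact_force: [0.7, -0.0, -1.6]
gripper_width: 0.217
t: 7.18
eef_pos: [0.5016, 0.2112, 0.2301]
tool_rot: [-0.565, 0.566, -0.424, 0.424]
contact_force: [0.7, 0.4, -0.8]
gripper_width: 0.219
[0.5016 0.2112 0.2301] [-0.0009 -0.0016 -1.    ] [-0.0018 -0.      0.0001] axis mouth pred [312.8685 302.2318] seat pred [314.1713 184.0527]
side: tcp axis pts [array([274.0411,  75.5627]), array([277.797 , 110.4982])] spig [array([278.9887, 124.1575]), array([280.1849, 135.2298])]
```

View pics/w5.png

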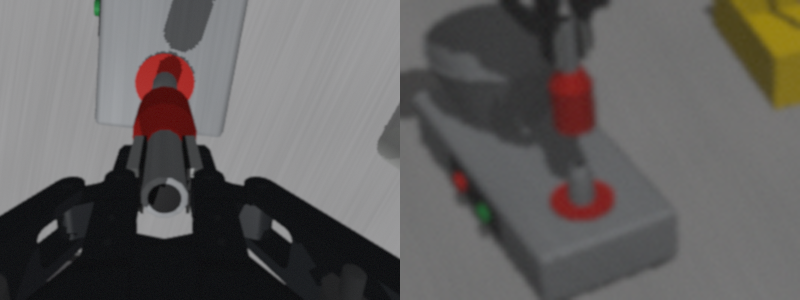

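Side view: nozzle underside at about (279,113) px; its vertical drop lands on the ring at (281,137). The wrist view leaves a few mm open along tool x, so I'll fit the ring and spout mouth numerically.

```bash
python3 - <<'E'
from h import *
from scipy.optimize import least_squares
np.set_printoptions(precision=4,suppress=True)
p,R,o=tool(); im=bot.read_camera('wrist'); c=cam('wrist',(p,R))
def ring(im,c,ok):
    hsv=cv2.cvtColor(im,cv2.COLOR_BGR2HSV); m=((hsv[...,0]<8)|(hsv[...,0]>172))&(hsv[...,1]>130)&(hsv[...,2]>50)
    k=max(cv2.findContours(m.astype(np.uint8),cv2.RETR_EXTERNAL,cv2.CHAIN_APPROX_NONE)[0],key=cv2.contourArea)[:,0].astype(float)
    k=k[ok(k)]; P=np.array([at_z(c,u,.074)[:2] for u in k])
    f=least_squares(lambda s:np.hypot(*(P-s[:2]).T)-s[2],[*P.mean(0),.03],loss='soft_l1',f_scale=.001).x
    return f,len(k)
print('now',ring(im,c,lambda k:k[:,1]<181))
# nozzle sleeve edges/cut-out
for r in bot.place_of('wrist','nozzle_red')[:2]: print(r['score'],r['xy'],at_z(c,r['xy'],p[2]-.068))
print('origin pred',proj(c,p-[0,0,.068]))
g=im[270:325,280:350]; cv2.imwrite('pics/m.png',np.hstack([cv2.resize(g,None,fx=6,fy=6,interpolation=cv2.INTER_CUBIC),cv2.resize(im[130:250,270:360],(330,330))]))
t=bot.read_camera('top'); ct=cam('top'); print('top ring',ring(t,ct,lambda k:k[:,0]>0), 'top place',[ (r['score'],at_z(ct,r['xy'],.162)) for r in bot.place_of('top','nozzle_red')[:5]])
w=cv2.imread('pics/top1.png'); h=w.copy(); h[:170]=0;h[:,300:]=0;h[250:]=0; print('top1 ring',ring(h,ct,lambda k:k[:,0]>0))
E
```

```text
now (array([0.5008, 0.2152, 0.0303]), 79)
0.8 [312.9, 212.9] [0.5013 0.2105 0.1627]
origin pred [313.7073 213.009 ]
top ring (array([0.1099, 0.6677, 0.0858]), 153) top place [(0.97, array([ 0.6409, -0.3204,  0.162 ])), (0.8, array([0.5031, 0.2183, 0.162 ])), (0.68, array([ 0.6407, -0.2356,  0.162 ])), (0.49, array([ 0.3396, -0.2627,  0.162 ]))]
top1 ring (array([0.5004, 0.2125, 0.0299]), 71)
```

View pics/m.png

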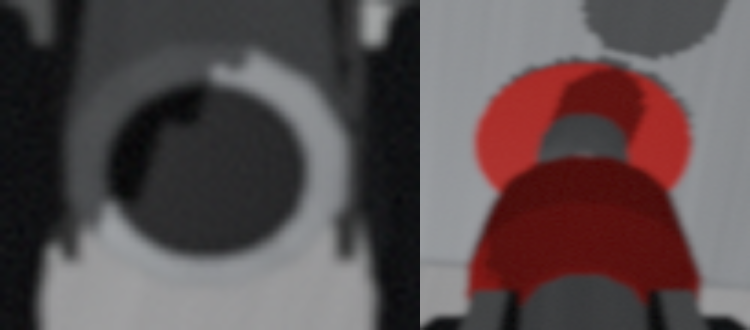

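Ring estimates agree to about 2 mm at (0.5008, 0.2136), and the nozzle axis is within about 1–2 mm of that. Going down in steps, watching the force.

```bash
python3 -m crank '[{"linear":[-0.001,0.01,0],"dr":[0,0,0],"hand":-1},{"linear":[-0.001,0.02,0],"dr":[0,0,0],"hand":-1},{"linear":[-0.001,0.03,0],"dr":[0,0,0],"hand":-1},{"linear":[-0.001,0.04,0],"dr":[0,0,0],"hand":-1},{"linear":[-0.001,0.045,0],"dr":[0,0,0],"hand":-1},{"linear":[-0.001,0.05,0],"dr":[0,0,0],"hand":-1},{"linear":[-0.001,0.055,0],"dr":[0,0,0],"hand":-1},{"linear":[-0.001,0.06,0],"dr":[0,0,0],"hand":-1},{"linear":[-0.001,0.06,0],"dr":[0,0,0],"hand":-1}]'
python3 - <<'E'
from h import *
np.set_printoptions(precision=4,suppress=True)
p,R,o=tool(); print(p,o['contact_force'],o['torque'])
im=bot.read_camera('wrist'); im2=bot.read_camera('side')
cv2.imwrite('pics/w6.png',np.hstack([cv2.resize(im[130:280,215:415],(400,300)),cv2.resize(im2[70:170,220:353],(400,300),interpolation=cv2.INTER_CUBIC)]))
E
```

```text
t: 8.28
eef_pos: [0.501, 0.2135, 0.1698]
tool_rot: [-0.565, 0.566, -0.424, 0.424]
contact_force: [0.1, 0.2, -1.4]
gripper_width: 0.221
[0.501  0.2135 0.1698] [ 0.0646  0.1613 -1.4308] [ 0.04   -0.0279  0.0261]
```

View pics/w6.png

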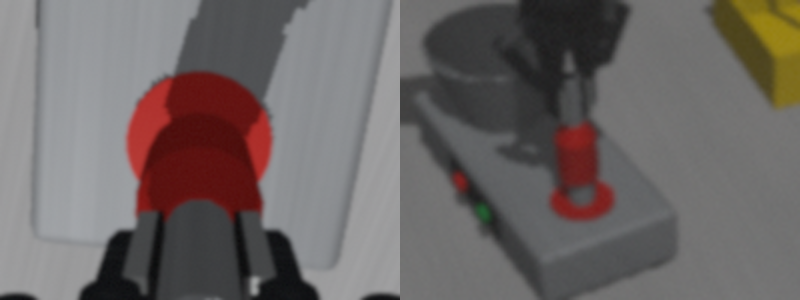

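The sleeve is over the spigot tip with no side force. Continuing slowly.

```bash
python3 -m crank '[{"linear":[0,0.004,0],"dr":[0,0,0],"hand":-1},{"linear":[0,0.008,0],"dr":[0,0,0],"hand":-1},{"linear":[0,0.012,0],"dr":[0,0,0],"hand":-1},{"linear":[0,0.015,0],"dr":[0,0,0],"hand":-1},{"linear":[0,0.018,0],"dr":[0,0,0],"hand":-1},{"linear":[0,0.021,0],"dr":[0,0,0],"hand":-1},{"linear":[0,0.023,0],"dr":[0,0,0],"hand":-1},{"linear":[0,0.024,0],"dr":[0,0,0],"hand":-1},{"linear":[0,0.024,0],"dr":[0,0,0],"hand":-1}]'
python3 -m crank '[{"linear":[0,0.001,0],"dr":[0,0,0],"hand":-1},{"linear":[0,0.002,0],"dr":[0,0,0],"hand":-1},{"linear":[0,0.003,0],"dr":[0,0,0],"hand":-1},{"linear":[0,0.003,0],"dr":[0,0,0],"hand":-1}]'
```

```text
t: 9.13
eef_pos: [0.5013, 0.2136, 0.1464]
tool_rot: [-0.566, 0.566, -0.424, 0.424]
contact_force: [-0.1, 0.2, -0.7]
gripper_width: 0.221
t: 9.47
eef_pos: [0.5013, 0.2137, 0.1436]
tool_rot: [-0.566, 0.566, -0.424, 0.424]
contact_force: [-0.1, -0.4, -1.4]
gripper_width: 0.217
```

```bash
python3 -m crank '[{"linear":[0,0.0007,0],"dr":[0,0,0],"hand":-1},{"linear":[0,0.0015,0],"dr":[0,0,0],"hand":-1},{"linear":[0,0.0015,0],"dr":[0,0,0],"hand":-1}]'
python3 -m crank '[{"linear":[0,0.0007,0],"dr":[0,0,0],"hand":-1},{"linear":[0,0.001,0],"dr":[0,0,0],"hand":-1},{"linear":[0,0.001,0],"dr":[0,0,0],"hand":-1}]'
```

```text
t: 9.72
eef_pos: [0.5015, 0.2137, 0.1422]
tool_rot: [0.566, -0.566, 0.424, -0.424]
contact_force: [0.0, -0.2, -1.0]
gripper_width: 0.219
t: 9.97
eef_pos: [0.5016, 0.2138, 0.1421]
tool_rot: [0.566, -0.566, 0.424, -0.424]
contact_force: [-2.1, -0.5, 7.5]
gripper_width: 0.215
```

Contact (7.5 N) came exactly at the predicted seating height, 0.142. Releasing gently, then rising.

```bash
python3 -m crank '[{"linear":[0,0,0],"dr":[0,0,0],"hand":-0.5},{"linear":[0,0,0],"dr":[0,0,0],"hand":-0.4},{"linear":[0,0,0],"dr":[0,0,0],"hand":-0.2},{"linear":[0,0,0],"dr":[0,0,0],"hand":0},{"linear":[0,0,0],"dr":[0,0,0],"hand":0.3},{"linear":[0,0,0],"dr":[0,0,0],"hand":0.6},{"linear":[0,0,0],"dr":[0,0,0],"hand":0.6},{"linear":[0,0,0],"dr":[0,0,0],"hand":0.6}]'
python3 -m crank '[{"linear":[0,-0.01,0],"dr":[0,0,0],"hand":0.6},{"linear":[0,-0.03,0],"dr":[0,0,0],"hand":0.6},{"linear":[0,-0.06,0],"dr":[0,0,0],"hand":0.6},{"linear":[0,-0.09,0],"dr":[0,0,0],"hand":0.6},{"linear":[0,-0.11,0],"dr":[0,0,0],"hand":0.6},{"linear":[0,-0.11,0],"dr":[0,0,0],"hand":0.6},{"linear":[0,-0.11,0],"dr":[0,0,0],"hand":0.6}]'
python3 - <<'E'
from h import *
np.set_printoptions(precision=4,suppress=True)
p,R,o=tool(); c=cam('wrist',(p,R)); im=bot.read_camera('wrist'); im2=bot.read_camera('side'); cs=cam('side')
print(p,o['contact_force']); print('pred mouth wrist',proj(c,[.5012,.2136,.184]),'side mouth/base',proj(cs,[.5012,.2136,.184]),proj(cs,[.5012,.2136,.074]))
for r in bot.place_of('wrist','nozzle_red')[:2]+bot.place_of('side','nozzle_red')[:4]: print(r)
cv2.imwrite('pics/w7.png',np.hstack([im[100:400,150:550],cv2.resize(im2[70:303,200:511],(400,300),interpolation=cv2.INTER_CUBIC)]))
E
```

```text
t: 10.63
eef_pos: [0.5014, 0.2137, 0.1411]
tool_rot: [-0.566, 0.566, -0.424, 0.424]
contact_force: [-0.4, 0.4, -0.3]
gripper_width: 0.799
t: 11.22
eef_pos: [0.5021, 0.214, 0.2529]
tool_rot: [0.567, -0.565, 0.424, -0.424]
contact_force: [-0.9, 0.8, -0.1]
gripper_width: 0.799
[0.5021 0.214  0.2529] [-0.8763  0.7867 -0.1266]
pred mouth wrist [312.1497 212.8868] side mouth/base [276.7043 103.4687] [280.1259 135.113 ]
{'xy': [314.6, 182.2], 'score': 0.67}
{'xy': [408.6, 256.1], 'score': 0.78}
{'xy': [279.8, 306.4], 'score': 0.72}
{'xy': [428.2, 285.7], 'score': 0.62}
{'xy': [279.7, 137.4], 'score': 0.57}
```

View pics/w7.png

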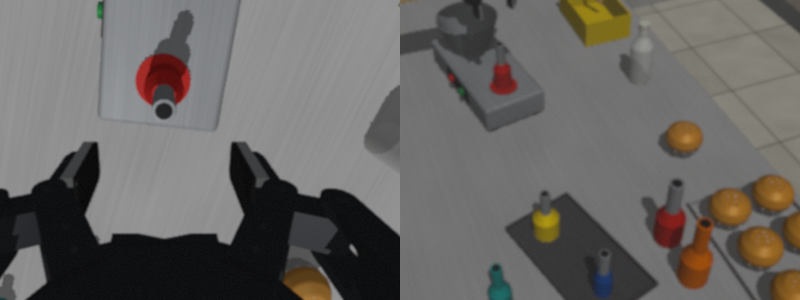

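The red nozzle stands upright on the ring, mouth at (314,210) against a predicted (312,213). Blue and yellow are standing, and the gripper is clear.

```bash
python3 -c "
from station import bot
print(bot.hand_in())"
```

```text
the job is handed in; nothing more can be done
None
```

The red nozzle from the tray is on the spigot, fully home on the red ring and released. I handed the job in at about 11.5 s of the 43 s allowed.

- **Fit:** I eased it down the spigot in steps of 5 mm or less, with no noticeable force on the way. Firm contact (7.5 N) came with the tool at 0.142 m, the height predicted for sitting on the ring.
- **Last look:** The nozzle stands upright, with its mouth about 3 pixels from where a fully seated nozzle should show. Blue and yellow are still standing on the tray, and the gripper is 11 cm up and touching nothing.
- **Disagreements:**
  - Estimates of the seat differed by 2–3 mm between the fits to the ring, and by up to 10 mm with the networks' first points from the fixed cameras.
  - The spout mouth in the wrist view was about 3 mm off the expected grip axis.
  - The descent showed no sign of either error.

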